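Dock a plug-in training module and draw it tight with its cam lock

TASK

Lock the black plug-in module into its docking base: swing the cam lever fully open, gently push the module along its guides until its headed stud is in the mouth of the cam's slot, then swing the lever closed until the cam has drawn the module tight against the stop - firmly, by feel, without over-tightening. Leave the lever where it got tight and the other things on the bench as they are.

Things in the scene. Friction and masses are not known exactly. Their poses are not given: they have to be found in the camera images.
- dock: Grey docking base fixed to the bench, a steel bed 300 x 124 x 10 mm. Origin on the bench top below the cam's axis; x is the way the module goes in, z is up. The bed runs from x = -230 to +70 mm. Two aluminium guides, tops 28 mm above the bench, inner faces at y = +-40 mm, run from x = -228 to -64. A socket strip at x = 55 mm is 31 mm high.
- cam_axis (a point): Point on the cam's vertical axis, 38 mm above the bench, at the top face of the cam: a flat steel disc of radius 50 mm, 6 mm thick, with a curved slot about 10 mm wide that opens at its rim and runs inward by 5 mm per rad of turn. The stud's neck goes into the slot, its head stays above the disc. Axes as the dock's.
- stop (a point): Where the rubber-faced posts of the dark stop bar nominally stand (faces at dock x = -56 mm; this point is 40 mm above the bench): two posts 56 mm high at y = +-34 mm, facing -x. The bar is set in slotted holes and really stands up to 2 mm nearer or farther; this point does not show it. Four sprung brass pins stand 3 mm out of the posts, 4 N in all when pressed in.
- cam (a joint): Cam lever angle, rad. 0 = fully open at its end stop, the slot's mouth facing the module; grows as the lever swings clockwise seen from above (closing), end at 2.6. Above about 0.15 the stud meets the rim and cannot enter. With the stud in the slot, closing draws the module in; it is tight somewhere from 1.2 to 2.3 rad, as the stop bar is set. The lever stays where it is left.
- handle (a point): Centre of the lever's upright round black handle, 18 mm across, from 46 to 90 mm above the bench (this point: 70 mm), 90 mm from the cam's axis. The lever arm under it is 14 mm wide, its top 46 mm above the bench. From above, the arm points 100.3 degrees counter-clockwise of dock x at cam = 0 and turns clockwise as cam grows.
- lever_pin (a point): Middle of the lever's hub, on the cam axis, 50 mm above the bench. Pull at the handle while the lever creeps along its path: empty 1 to 2 N; drawing the module in 3 to 7 N; against the stop bar it rises by about 1 N per 0.02 to 0.04 rad. Properly tight is 9 to 13 N (25 to 45 N on the stud); beyond 18 N the cam is strained. At rest cam friction carries the load: feel the pull in motion.
- module_mid (a point): Centre of the loose black plug-in module between the guides (1 mm play each side): 100 mm long (x, towards the cam), 78 wide, 52 high, underside 10 mm above the bench, 0.5 to 0.75 kg. This point is 36 mm above the bench. Tight on a nominal stop bar it is at dock x = -106 mm; with the stud bottomed in the mouth of the open cam, at about -110 mm.
- module_rear (a point): Middle of the module's upright flat rear face (78 mm wide, up to 46 mm above the bench), 30 mm above the bench: the place to push, along +x. Sliding freely it takes 2 to 6 N; when the stud bottoms in the slot's mouth the push rises clearly above that. More than 35 N is a shove.
- stud (a point): Axis of the module's headed steel stud, at the head's top, 47 mm above the bench and 74 mm in front of the module's centre: neck 8 mm, head 16 mm across, standing on a steel tongue that comes out of the module's front face.
- screwdriver: Screwdriver 190 mm long lying on the bench beside the dock, about 115 mm to its -y side. Not needed: leave it.
- terminal_block: White terminal block 66 x 24 x 22 mm lying on the bench about 115 mm to the dock's +y side. Origin under its middle. Not needed: leave it.
- multimeter: Multimeter 150 x 76 x 34 mm lying on the bench away from the dock. Not needed: leave it.
- contactor: Contactor 78 x 45 x 85 mm standing on the bench away from the dock. Not needed: leave it.
- tape_roll: Blue roll of tape 68 mm across, 19 mm high, flat on the bench. Not needed: leave it.
- parts_tray: Grey parts tray 160 x 110 x 35 mm on the bench. Not needed: leave it.
- side_cutters: Side cutters with orange handles, 150 mm long, lying on the bench. Not needed: leave them.
Mind the look-alikes: they are no part of the job. Leave any green or pink look-alike of the part that bears module_mid alone.

How it is judged:
By the outcome, as a careful person would: the job done as asked, in the order asked, and still so for the second after the job is handed in, with the robot touching nothing.
It also fails if it takes over 72 s, if anything falls off the work surface, if the arm or the gripper's body presses on something with over 40 N, if the wrist force passes 120 N, or if a joint passes its speed limit or range.

ROBOT

A 7-joint arm with a two-finger parallel gripper is mounted at the origin on the work surface. World frame = base frame: x ahead of the robot, y to its left, z up, the work surface at z = 0. Lengths are in m, angles in degrees, forces in N, time in s.
With the tool pointing down it reaches from about 0.425 to 0.8 m from the base axis. Payload 8.3 kg.
Tool frame: the origin (TCP) lies between the finger pads; the fingertips stand 14 mm ahead of it and the grasp point (between the pads) lies 5 mm behind it; z points along the fingers, y is the line along which they close (so a half turn about z gives the same grasp; the last joint's range is limited). The gripper opens to 85 mm and grips with 20 to 120 N. Pads are 22 mm wide; open, the fingers measure 114 mm over their backs; the gripper's body (76 mm by 85 mm) begins 54 mm behind the grasp point. The pads swing forward as they close: fully open they stand 13 mm farther back than shut.
Start: joints at [-3.604, 21.967, 0.94, 78.501, -0.361, 79.538, -2.664], TCP at [0.625, 0, 0.245] pointing down, gripper open.
Joint ranges: [-169.22, 169.22], [-14.56, 117.87], [-87.37, 89.26], [10.42, 133.3], [-82.24, 262.24], [0.94, 117.77], [-172.7, 172.7]. Speed limits (degrees/s): [136.94, 136.94, 172.46, 172.46, 180, 180, 180].

INTERFACE

Orientations are given as [roll, pitch, yaw] about the fixed x, y, z axes, in that order (R = Rz(yaw) Ry(pitch) Rx(roll)).
In Python, from station import manip gives the robot as it stands.
- The arm moves only by the shell command python3 -m inch 'ROWS' [OPENING]. ROWS is JSON, a list of rows, each a list of 4 numbers: the shift along the tool's x, y, z in cm, then the turn about the tool's z in rad. In form: [[x, y, z, roll], ...]. A call has 1 to 20 rows; each row is the pose to reach, as a shift and turn from the pose commanded when the call began, along the tool's axes at that moment; what a row does not reach only later rows make up. A row lasts 1/10 s, in which the tool goes at most 50 mm and 8.59 degrees, less where a joint would pass 70% of its speed; a pose out of reach is approached as far as the arm can. A call with a gripper value outside its range is refused whole. OPENING is the opening, from 0 (shut) to 1 (fully open), set as the call begins (- or left out, the last holds). The fingers move at their own pace and stop on an object; the grip force is fixed at half the most. Time passes only in rows, so rows that repeat a pose let the fingers close. It gives the time, the measured TCP pose, the force and the opening at its end, in the units of the state.
- manip.state(): the state, without advancing time (a new reading comes with each control period).
- manip.snapshot(name): name is "scene" or "side" or "wrist"; returns the picture (420x560x3 uint8, red, green, blue); there is no depth.
- manip.camera_info(name): a dict with "mtx" (3x3 intrinsics, pixels), "rvec" (rotation vector, rad) and "tvec" (3), from world to camera coordinates, as OpenCV has them. Camera axes: x right, y down, z forward; pixel columns grow to the right and rows downward; lengths in m; the calibration is good to about 2 mm. The wrist camera is an equidistant fisheye: a pixel r from the principal point sees the ray r / f radians off the axis. A picture is of the moment at which its call begins: read the wrist's pose just before it. camera_info takes no time and is no camera call; for the wrist camera it gives the pose at the moment of the call.
- manip.hand_in(): hands the job in, once; it reports no verdict.
Trained networks look in the newest picture that a camera, given by its name, has taken for a name from the list of things; names that differ only in an ending like _2 or _b are one class to them, and where a whole thing is asked for, a point or a joint stands for the part that bears it (a point fixed in the world has none). Each returns a list of dicts, best first, with "score" (0 to 1); they miss things now and then, are a little off and sometimes report something else, mostly with a low value. They report only what shows in the picture. A call takes as long as a camera call. They do not tell look-alikes from the thing itself.
- manip.look_for(camera, name): "at" ([x, y, z] in m, in world coordinates, good to about 4 mm: the middle of the surface that is visible of it).
- manip.trace(camera, name): "mask" (420x560 bool, what is visible of it).
- manip.place_of(camera, name): "at" ([x, y, z] in m, in world coordinates, good to about 4 mm: a listed point, or the origin of a listed thing).
The state is a dict: "t": time; "joint_pos": joint angles; "qvel": joint speeds; "effort": joint torques, N m; "tcp_pos": TCP position; "tool_rot": TCP orientation; "ft_force": force on the tool from outside, world axes, zero at the start; "ft_torque": the same for the moment, N m; "finger_gap": finger opening in m.
Only numpy, scipy, OpenCV 4.12 (cv2) and the standard library are available. Lean on these libraries where they do the work, as an engineer would, in place of code of your own. Each camera call takes 0.05 s, during which the arm holds its last target. There are 200 camera calls.

## Working session

There is one attempt and no reset: what is moved stays moved. The work goes in short steps, Python scripts to look and compute and a shell command to move; the robot and the scene stay as the last step left them, time stands still between calls to the robot, and variables do not carry over. Pictures are saved under pics/ and viewed, on a budget of 10 in all, crops included, one or two more only if the job needs it, and the job is handed in when it is done.

```bash
mkdir -p pics; ls; cat > h.py <<'E'
import numpy as np,cv2,json
from station import manip
def snap(c,f=None):
    im=manip.snapshot(c)
    if f: cv2.imwrite('pics/'+f,im[:,:,::-1])
    return im
E
python3 - <<'E'
from h import *
for c in ['scene','side']:
    snap(c,c+'0.png')
    for n in ['dock','cam_axis','stop','handle','lever_pin','module_mid','module_rear','stud','terminal_block','screwdriver']:
        print(c,n,[(np.round(d['at'],4).tolist(),round(d['score'],2)) for d in manip.place_of(c,n)][:3])
s=manip.state();print(s['t'],s['tcp_pos'],s['tool_rot'],s['ft_force'],s['finger_gap'])
a=cv2.imread('pics/scene0.png');b=cv2.imread('pics/side0.png')
E
```

```text
pics
scene dock [([0.5953, -0.0886, 0.0], 0.76)]
scene cam_axis [([0.5963, -0.091, 0.0358], 0.56)]
scene stop [([0.5889, -0.0328, 0.0405], 0.83)]
scene handle [([0.6592, -0.1536, 0.0711], 0.83)]
scene lever_pin [([0.5969, -0.0894, 0.0522], 0.83)]
scene module_mid [([0.3602, -0.0446, 0.0284], 0.77), ([0.6812, 0.2672, 0.0271], 0.69), ([0.299, 0.4532, 0.0242], 0.67)]
scene module_rear [([0.4173, -0.0432, 0.0222], 0.95), ([0.3839, 0.2653, 0.0225], 0.91), ([0.5526, 0.1344, 0.0291], 0.69)]
scene stud [([0.707, 0.2001, 0.0332], 0.74), ([0.3297, 0.1506, 0.0345], 0.72), ([0.5708, 0.0097, 0.0489], 0.65)]
scene terminal_block [([0.6754, 0.0968, -0.0036], 0.74)]
scene screwdriver [([0.4652, 0.0269, -0.0006], 0.71)]
side dock [([0.5946, -0.0944, 0.0005], 0.87)]
side cam_axis [([0.5976, -0.0931, 0.0365], 0.66)]
side stop [([0.4828, 0.4011, -0.003], 0.71), ([0.5992, -0.0917, 0.0483], 0.66), ([0.5907, -0.033, 0.0373], 0.61)]
side handle [([0.6642, -0.153, 0.0716], 0.6)]
side lever_pin [([0.598, -0.0945, 0.0436], 0.65)]
side module_mid [([0.6824, 0.2699, 0.0282], 0.97), ([0.3647, -0.0427, 0.0262], 0.97), ([0.5965, -0.0936, 0.0382], 0.71)]
side module_rear [([0.6724, 0.3158, 0.0203], 0.97), ([0.2639, 0.4178, 0.0181], 0.95), ([0.4156, -0.0359, 0.0203], 0.91)]
side stud [([0.331, 0.1538, 0.0408], 0.93), ([0.7106, 0.1971, 0.0347], 0.85), ([0.574, 0.0075, 0.0488], 0.82)]
side terminal_block [([0.6773, 0.1035, -0.0006], 0.6)]
side screwdriver [([0.4623, 0.0229, -0.001], 0.61)]
1.1 [6.24978738e-01 6.32750660e-05 2.45267988e-01] [-1.79995658e+02 -5.80566755e-04  9.00066035e+01] [-0.1314431  -0.44308662  0.7645824 ] 0.08554751788288248
```

View pics/scene0.png

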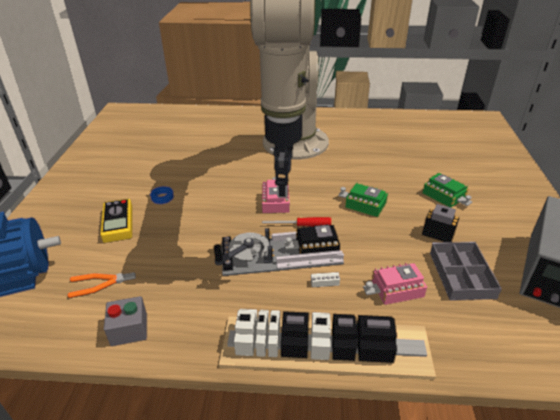

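View pics/side0.png

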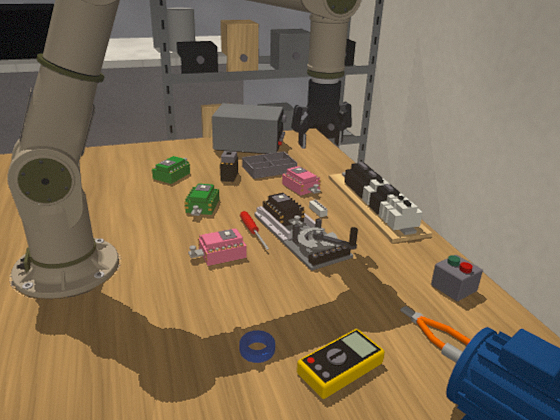

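```bash
python3 - <<'E'
from h import *
snap('wrist','w0.png');i=manip.camera_info('wrist');print(i)
for n in ['dock','cam_axis','stop','handle','lever_pin','module_mid','module_rear','stud','terminal_block','screwdriver']:
    print(n,[(np.round(d['at'],4).tolist(),round(d['score'],2)) for d in manip.place_of('wrist',n)][:4])
im=cv2.imread('pics/w0.png');cv2.imwrite('pics/w0b.png',cv2.resize(im,(800,600),interpolation=cv2.INTER_CUBIC))
E
```

```text
{'mtx': array([[325.1922621 ,   0.        , 278.14876365],
       [  0.        , 325.1922621 , 205.41439773],
       [  0.        ,   0.        ,   1.        ]]), 'rvec': array([-2.81147077e+00,  8.87583407e-05,  1.20509492e-05]), 'tvec': array([-0.62553028, -0.04258128,  0.38070955])}
dock [([0.5992, -0.0893, -0.0039], 0.97)]
cam_axis [([0.6002, -0.0924, 0.0377], 0.62)]
stop [([0.5851, -0.0324, 0.0467], 0.56)]
handle [([0.6663, -0.153, 0.0675], 0.91)]
lever_pin [([0.5957, -0.0905, 0.051], 0.6)]
module_mid [([0.3621, 0.2182, 0.0225], 0.87), ([0.3674, -0.0413, 0.0325], 0.74), ([0.5641, 0.076, 0.039], 0.65)]
module_rear [([0.554, 0.1276, 0.0336], 0.94), ([0.4116, -0.0364, 0.0187], 0.57)]
stud [([0.3308, 0.1579, 0.0338], 0.9), ([0.5786, 0.0066, 0.0462], 0.75), ([0.2908, -0.0509, 0.0361], 0.75)]
terminal_block [([0.6775, 0.1024, -0.0041], 0.82)]
screwdriver [([0.4679, 0.0279, 0.0023], 0.65)]
```

View pics/w0b.png

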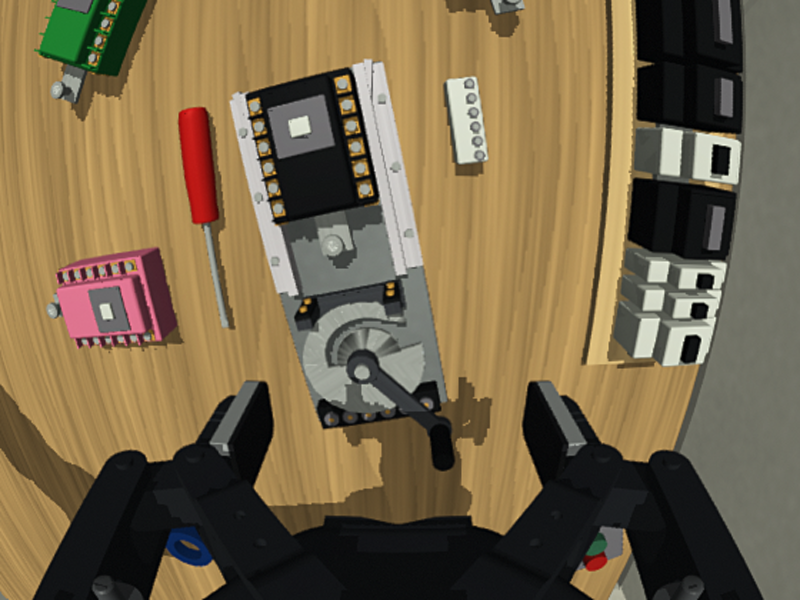

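```bash
cat >> h.py <<'E'
def ray(uv,info):
    K=info['mtx'];R=cv2.Rodrigues(info['rvec'])[0];t=info['tvec']
    d=(np.array(uv)-K[:2,2])/K[0,0];r=np.hypot(*d)
    v=np.array([*(d/r*np.sin(r)),np.cos(r)])
    return -R.T@t,R.T@v
def pl(uv,z,info):
    c,v=ray(uv,info);return (c+v*(z-c[2])/v[2])
E
python3 - <<'E'
from h import *
i=manip.camera_info('wrist')
for n,u,z in [('hub',(362,372),.054),('stud',(332,245),.047),('handle',(440,430),.09),('handlebot',(443,462),.046),
 ('rguide in far',(363,62),.028),('rguide in near',(402,277),.028),('rguide out far',(384,62),.028),('rguide out near',(422,266),.028),
 ('lguide out far',(233,96),.028),('lguide out near',(280,294),.028),('mod rear L',(246,88),.062),('mod rear R',(350,68),.062),('mod front R top',(373,200),.046),('mod front L',(276,222),.046)]:
    print(n,pl(np.array(u)*.7,z,i)[:2].round(4))
E
```

```text
hub [ 0.5979 -0.0915]
stud [0.5781 0.0082]
handle [ 0.6573 -0.1217]
handlebot [ 0.6666 -0.1898]
rguide in far [0.6006 0.1421]
rguide in near [ 0.6291 -0.0219]
rguide out far [0.6159 0.1418]
rguide out near [ 0.6446 -0.013 ]
lguide out far [0.5013 0.1223]
lguide out near [ 0.5311 -0.0359]
mod rear L [0.5231 0.1232]
mod rear R [0.5945 0.1324]
mod front R top [0.6083 0.0406]
mod front L [0.5369 0.0259]
```

```bash
cat >> h.py <<'E'
CAM=np.array([0.598,-0.0917]);YAW=np.radians(-79.6)
def dock(x,y=0): c,s=np.cos(YAW),np.sin(YAW);return CAM+[c*x-s*y,s*x+c*y]
def hand(cam,r=.09): a=YAW+np.radians(100.3)-cam;return CAM+r*np.array([np.cos(a),np.sin(a)]),np.degrees(a)
def rel(p,z,yaw,s=None):
    s=s or manip.state();w=np.radians(s['tool_rot'][2]);d=np.array([*p,z])-s['tcp_pos']
    c,n=np.cos(w),np.sin(w);dy=(np.degrees(w)-yaw+180)%360-180
    return np.round([100*(c*d[0]+n*d[1]),100*(n*d[0]-c*d[1]),-100*d[2],np.radians(dy)],2)
E
python3 - <<'E'
from h import *
i=manip.camera_info('wrist')
for u in [(440,448),(443,460),(441,452)]: print(pl(np.array(u)*.7,.09,i)[:2])
p,a=hand(1.11);print(p,a,rel(p,.13,a+180))
for c in (0,1.2,2.3):print(hand(c))
E
```

```text
[ 0.65809111 -0.13898963]
[ 0.66102467 -0.15115839]
[ 0.65905488 -0.14298814]
[ 0.66393066 -0.15296294] -42.89831525952139 [-15.3    3.89  11.53  -0.82]
(array([ 0.68218996, -0.05988726]), np.float64(20.699999999999996))
(array([ 0.6581576 , -0.15864074]), np.float64(-48.054935415698786))
(array([ 0.56562917, -0.17567696]), np.float64(-111.08029288008933))
```

```bash
python3 -m inch '[[-2.5,0.6,2,-0.14],[-5.5,1.4,4,-0.28],[-8.5,2.2,6,-0.42],[-11,2.8,8,-0.56],[-13.5,3.4,10,-0.7],[-15.3,3.9,11,-0.82],[-15.3,3.9,11,-0.82],[-15.3,3.9,11,-0.82],[-15.3,3.9,11,-0.82]]' 0.65
python3 - <<'E'
from h import *
snap('wrist','w1.png')
print([(np.round(d['at'],4).tolist(),round(d['score'],2)) for d in manip.place_of('wrist','handle')][:4])
p,a=hand(1.11);print(rel(p,.07,a+180),manip.state()['ft_force'],manip.state()['joint_pos'])
E
```

```text
t: 2.55
tcp_pos: [0.6646, -0.1514, 0.1362]
tool_rot: [179.9, 0.0, 137.0]
ft_force: [0.1, 0.3, 1.4]
finger_gap: 0.0558
[([0.6615, -0.1542, 0.0703], 0.72)]
[-0.07 -0.16  6.63 -0.  ] [ 0.52208795 -0.17202093  0.60731579] [12.98211368 32.72193519 -4.26543086 76.72276957  2.40294328 70.56210445
 55.62920443]
```

View pics/w1.png

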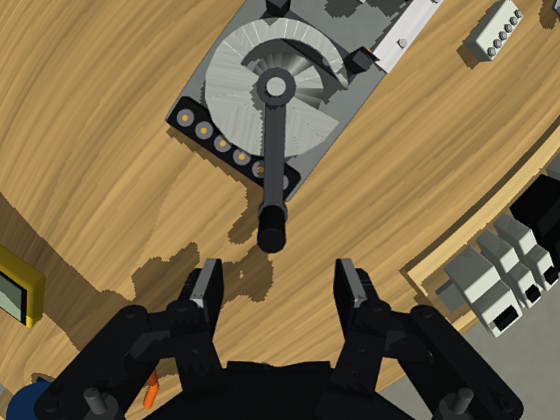

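```bash
python3 -m inch '[[0,-0.1,2.5,0],[0,-0.1,5,0],[0,-0.1,6.5,0],[0,-0.1,6.5,0]]'
python3 -m inch '[[0,0,0,0],[0,0,0,0],[0,0,0,0],[0,0,0,0]]' 0.29
python3 - <<'E'
from h import *
s=manip.state();print(s['ft_force'])
q=s['tcp_pos'][:2]
for c in np.arange(1.1,-.1,-.1):
    p,a=hand(c);print(round(c,2),rel(p,s['tcp_pos'][2],a+180,s))
E
```

```text
t: 3.05
tcp_pos: [0.6619, -0.1526, 0.068]
tool_rot: [-179.9, -0.2, 137.0]
ft_force: [0.0, -0.0, -0.2]
finger_gap: 0.0557
t: 3.45
tcp_pos: [0.6638, -0.1538, 0.0713]
tool_rot: [180.0, 0.1, 137.0]
ft_force: [0.3, 0.3, -0.6]
finger_gap: 0.0248
[ 0.30294782  0.28719649 -0.64873441]
1.1 [ 0.05  0.16 -0.   -0.01]
1.0 [ 0.11  1.05 -0.   -0.11]
0.9 [ 0.25  1.94 -0.   -0.21]
0.8 [ 0.48  2.81 -0.   -0.31]
0.7 [ 0.8   3.65 -0.   -0.41]
0.6 [ 1.2   4.46 -0.   -0.51]
0.5 [ 1.68  5.22 -0.   -0.61]
0.4 [ 2.24  5.93 -0.   -0.71]
0.3 [ 2.86  6.58 -0.   -0.81]
0.2 [ 3.54  7.16 -0.   -0.91]
0.1 [ 4.28  7.68 -0.   -1.01]
-0.0 [ 5.06  8.12 -0.   -1.11]
-0.1 [ 5.89  8.47 -0.   -1.21]
```

```bash
python3 -m inch '[[0.05,0.6,0,-0.06],[0.11,1.05,0,-0.11],[0.25,1.94,0,-0.21],[0.48,2.81,0,-0.31],[0.8,3.65,0,-0.41],[1.2,4.46,0,-0.51],[1.68,5.22,0,-0.61],[2.24,5.93,0,-0.71],[2.86,6.58,0,-0.81],[3.2,6.87,0,-0.86]]'
python3 - <<'E'
from h import *
s=manip.state()
for c in [.2,.1,.05,0,-.05,-.1]:
    p,a=hand(c);print(round(c,2),rel(p,.07,a+180,s))
E
```

```text
t: 4.45
tcp_pos: [0.6872, -0.0809, 0.0708]
tool_rot: [180.0, 0.1, -173.5]
ft_force: [0.4, -0.6, 0.9]
finger_gap: 0.025
0.2 [-0.    0.36  0.08 -0.05]
0.1 [ 0.08  1.26  0.08 -0.15]
0.05 [ 0.16  1.7   0.08 -0.2 ]
0 [ 0.26  2.14  0.08 -0.25]
-0.05 [ 0.38  2.57  0.08 -0.3 ]
-0.1 [ 0.52  3.    0.08 -0.35]
```

```bash
python3 -m inch '[[0,0.4,0,-0.05],[0.04,0.8,0,-0.1],[0.08,1.2,0,-0.15],[0.16,1.6,0,-0.2],[0.2,1.9,0,-0.22],[0.26,2.1,0,-0.25],[0.26,2.1,0,-0.25]]'
python3 -m inch '[[0.03,0.2,0,-0.02],[0.06,0.3,0,-0.02]]'
```

```text
t: 5.15
tcp_pos: [0.6819, -0.0607, 0.0705]
tool_rot: [180.0, 0.0, -159.4]
ft_force: [0.6, -1.2, 0.5]
finger_gap: 0.0247
t: 5.35
tcp_pos: [0.6803, -0.0585, 0.0703]
tool_rot: [-180.0, 0.0, -158.2]
ft_force: [0.3, -0.3, -0.2]
finger_gap: 0.0248
```

```bash
for i in 1; do python3 -m inch '[[0.02,0.1,0,-0.01],[0.04,0.2,0,-0.02]]'; done; python3 -m inch '[[0.02,0.1,0,-0.01],[0.04,0.2,0,-0.02]]'; python3 - <<'E'
from h import *
s=manip.state();d=s['tcp_pos'][:2]-CAM;print(np.hypot(*d),1.*np.radians(20.7)-np.arctan2(d[1],d[0]),s['ft_force'])
E
```

```text
t: 5.55
tcp_pos: [0.6791, -0.0567, 0.0702]
tool_rot: [-180.0, -0.0, -157.1]
ft_force: [1.4, -0.4, 0.3]
finger_gap: 0.0249
t: 5.75
tcp_pos: [0.678, -0.055, 0.0702]
tool_rot: [180.0, -0.0, -155.9]
ft_force: [1.3, -0.9, 0.5]
finger_gap: 0.0246
0.08800701760641443 -0.06934236670373528 [ 1.27821941 -0.9078923   0.47870847]
```

```bash
python3 -m inch '[[0.02,0.1,0,-0.01],[0.04,0.2,0,-0.02]]'; python3 -m inch '[[0.02,0.1,0,-0.01],[0.04,0.2,0,-0.02]]'
```

```text
t: 5.95
tcp_pos: [0.6775, -0.0548, 0.0703]
tool_rot: [-179.9, 0.0, -154.9]
ft_force: [6.5, -5.1, -3.9]
finger_gap: 0.0252
t: 6.15
tcp_pos: [0.6773, -0.0548, 0.0704]
tool_rot: [-179.8, 0.1, -153.8]
ft_force: [11.1, -8.3, -7.0]
finger_gap: 0.0247
```

```bash
python3 -m inch '[[0,-0.4,0,0],[0,-0.65,0,0],[0,-0.65,0,0]]'; python3 -m inch '[[0,0,-2,0],[0,0,-5,0],[0,0,-8,0],[0,0,-8,0]]'
python3 - <<'E'
from h import *
for c in ('wrist','scene','side'):
    snap(c,c+'2.png')
    for n in ['handle','lever_pin','stud','module_rear','cam_axis']:
        print(c,n,[(np.round(d['at'],4).tolist(),round(d['score'],2)) for d in manip.place_of(c,n) if abs(d['at'][0]-.61)<.08][:3])
print(rel(dock(-250),.12,100.4),rel(dock(-250),.036,100.4))
E
```

```text
t: 6.45
tcp_pos: [0.6783, -0.0575, 0.0701]
tool_rot: [180.0, -0.0, -153.7]
ft_force: [-0.5, 0.4, -0.4]
finger_gap: 0.0246
t: 6.85
tcp_pos: [0.6809, -0.0567, 0.1558]
tool_rot: [-179.8, 0.4, -153.6]
ft_force: [0.2, -0.0, 0.3]
finger_gap: 0.0246
wrist handle [([0.6797, -0.0583, 0.0691], 0.55)]
wrist lever_pin [([0.5964, -0.0889, 0.049], 0.94)]
wrist stud [([0.5758, 0.0078, 0.0458], 0.92)]
wrist module_rear [([0.5524, 0.1281, 0.0304], 0.83)]
wrist cam_axis [([0.5979, -0.0942, 0.0378], 0.64)]
scene handle [([0.6782, -0.0556, 0.07], 0.55)]
scene lever_pin [([0.5969, -0.0913, 0.0485], 0.61)]
scene stud [([0.5696, 0.0091, 0.0484], 0.6)]
scene module_rear [([0.5534, 0.1315, 0.0276], 0.76), ([0.6699, 0.317, 0.0192], 0.74), ([0.5631, 0.0791, 0.0389], 0.7)]
scene cam_axis [([0.599, -0.0926, 0.0354], 0.67), ([0.6293, 0.4306, 0.0035], 0.22)]
side handle [([0.681, -0.0574, 0.0701], 0.57)]
side lever_pin [([0.5961, -0.0941, 0.0482], 0.58)]
side stud [([0.6854, -0.0541, 0.0699], 0.74), ([0.5763, 0.0076, 0.0468], 0.65)]
side module_rear [([0.6741, 0.3121, 0.019], 0.86), ([0.5563, 0.1295, 0.0286], 0.82)]
side cam_axis [([0.5962, -0.0916, 0.0373], 0.61)]
[-6.844530e+03  2.404282e+04  3.030000e+00  1.850000e+00] [-6.844530e+03  2.404282e+04  1.143000e+01  1.850000e+00]
```

View pics/wrist2.png

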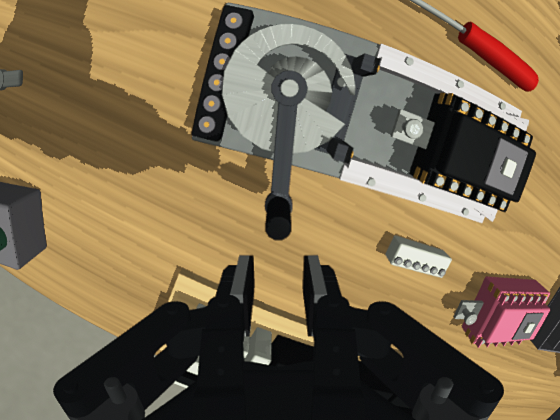

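```bash
python3 - <<'E'
from h import *
print(rel(dock(-.26),.156,100.4),rel(dock(-.26),.036,100.4),dock(-.26))
E
```

```text
[ 1.61 25.51 -0.57  1.85] [ 1.61 25.51 11.43  1.85] [0.55106502 0.16402858]
```

```bash
python3 -m inch '[[0.1,2,0,0.14],[0.2,4,0,0.28],[0.3,6,0,0.42],[0.4,8,0,0.56],[0.5,10,0,0.7],[0.7,12,0,0.84],[0.8,14,0,0.98],[1,16,0,1.12],[1.1,18,0,1.26],[1.3,20,0,1.4],[1.4,22,0,1.54],[1.5,24,0,1.68],[1.6,25.5,0,1.82],[1.6,25.5,0,1.85],[1.6,25.5,0,1.85]]' 0
python3 - <<'E'
from h import *
print(rel(dock(-.26),.036,100.4),manip.state()['tcp_pos'])
E
```

```text
t: 9.25
tcp_pos: [0.5514, 0.1637, 0.1505]
tool_rot: [180.0, 0.0, 100.5]
ft_force: [0.2, -0.4, 0.8]
finger_gap: -0.0004
[ 0.04 -0.02 11.45  0.  ] [0.5513644  0.16366074 0.15047043]
```

```bash
python3 -m inch '[[0,0,4,0],[0,0,8,0],[0,0,10.5,0],[0,0,11.4,0],[0,0,11.4,0]]'; python3 -m inch '[[-0.5,0,0,0],[-1,0,0,0],[-1.3,0,0,0],[-1.6,0,0,0],[-1.8,0,0,0],[-2,0,0,0]]'; python3 -m inch '[[-0.2,0,0,0],[-0.4,0,0,0],[-0.6,0,0,0],[-0.8,0,0,0]]'
```

```text
t: 9.75
tcp_pos: [0.5509, 0.1625, 0.0352]
tool_rot: [-179.9, 0.0, 100.3]
ft_force: [1.0, 0.3, 1.0]
finger_gap: -0.0002
t: 10.35
tcp_pos: [0.5548, 0.1441, 0.0365]
tool_rot: [180.0, -0.0, 100.3]
ft_force: [-0.1, 0.2, 0.8]
finger_gap: 0.0002
t: 10.75
tcp_pos: [0.556, 0.1372, 0.0363]
tool_rot: [180.0, -0.1, 100.4]
ft_force: [-0.7, 2.8, 0.0]
finger_gap: 0.0003
```

```bash
python3 -m inch '[[-0.2,0,0,0],[-0.5,0,0,0],[-0.8,0,0,0],[-1.1,0,0,0],[-1.4,0,0,0],[-1.7,0,0,0],[-2,0,0,0],[-2.3,0,0,0],[-2.6,0,0,0],[-2.9,0,0,0]]';  python3 -m inch '[[-0.3,0,0,0],[-0.6,0,0,0],[-0.9,0,0,0],[-1.2,0,0,0],[-1.5,0,0,0],[-1.7,0,0,0]]'
```

```text
t: 11.75
tcp_pos: [0.5614, 0.1077, 0.0363]
tool_rot: [-180.0, -0.0, 100.3]
ft_force: [-0.7, 3.1, 1.2]
finger_gap: 0.0004
t: 12.35
tcp_pos: [0.5645, 0.0907, 0.0363]
tool_rot: [-180.0, 0.0, 100.3]
ft_force: [-0.2, 3.8, 0.9]
finger_gap: -0.0001
```

```bash
python3 - <<'E'
from h import *
for c in ('scene','side'):
    snap(c,c+'3.png')
    for n in ['stud','module_rear']:
        print(c,n,[(np.round(d['at'],4).tolist(),round(d['score'],2)) for d in manip.place_of(c,n) if abs(d['at'][0]-.61)<.08][:3])
snap('wrist','w3.png')
for n in ['stud','module_rear']: print(n,[(np.round(d['at'],4).tolist(),round(d['score'],2)) for d in manip.place_of('wrist',n)][:3])
E
```

```text
scene stud [([0.5801, -0.0431, 0.0479], 0.87)]
scene module_rear [([0.673, 0.3145, 0.0178], 0.81)]
side stud [([0.5852, -0.0441, 0.0475], 0.89)]
side module_rear [([0.565, 0.08, 0.0262], 0.94), ([0.6723, 0.3161, 0.0197], 0.79)]
stud []
module_rear [([0.411, -0.0382, 0.016], 0.72)]
```

View pics/w3.png

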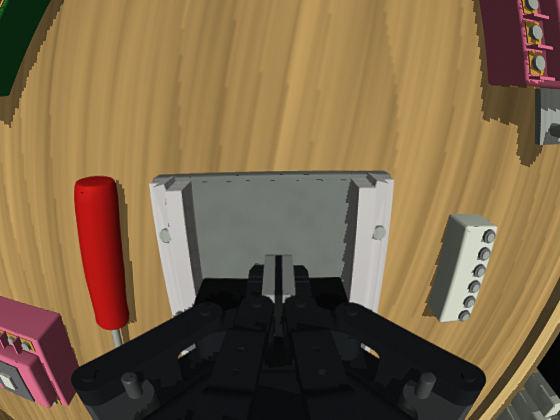

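```bash
python3 -m inch '[[-0.2,0,0,0],[-0.4,0,0,0],[-0.6,0,0,0],[-0.8,0,0,0],[-0.9,0,0,0]]';  python3 -m inch '[[-0.1,0,0,0],[-0.2,0,0,0]]';python3 -m inch '[[-0.1,0,0,0],[-0.2,0,0,0]]'
```

```text
t: 13.3
tcp_pos: [0.566, 0.082, 0.0362]
tool_rot: [-180.0, 0.0, 100.3]
ft_force: [0.1, 1.7, -1.8]
finger_gap: 0.0002
t: 13.5
tcp_pos: [0.5663, 0.0802, 0.0362]
tool_rot: [-180.0, -0.0, 100.3]
ft_force: [-1.2, 3.4, -2.0]
finger_gap: 0.0001
t: 13.7
tcp_pos: [0.5667, 0.0783, 0.0362]
tool_rot: [-180.0, -0.0, 100.3]
ft_force: [-0.9, 5.6, -2.8]
finger_gap: 0.0003
```

```bash
python3 -m inch '[[-0.1,0,0,0],[-0.1,0,0,0]]';  python3 -m inch '[[-0.1,0,0,0],[-0.1,0,0,0]]'
```

```text
t: 13.9
tcp_pos: [0.5667, 0.0782, 0.0362]
tool_rot: [-180.0, -0.1, 100.4]
ft_force: [-0.6, 4.7, -1.7]
finger_gap: 0.0003
t: 14.1
tcp_pos: [0.5667, 0.0781, 0.0362]
tool_rot: [-180.0, -0.1, 100.4]
ft_force: [-0.6, 6.8, -1.9]
finger_gap: 0.0001
```

```bash
python3 -m inch '[[-0.1,0,0,0],[-0.2,0,0,0]]'; python3 -m inch '[[-0.1,0,0,0],[-0.1,0,0,0]]'
python3 - <<'E'
from h import *
for c in ('scene','side'):
    snap(c,c+'4.png')
    for n in ['stud','module_rear']:
        print(c,n,[(np.round(d['at'],4).tolist(),round(d['score'],2)) for d in manip.place_of(c,n) if abs(d['at'][0]-.61)<.08][:3])
i=manip.camera_info('side')
for p in (dock(-.036),dock(0)): print(cv2.projectPoints(np.array([[*p,.047]]),i['rvec'],i['tvec'],i['mtx'],None)[0])
im=cv2.imread('pics/side4.png');u,v=map(int,cv2.projectPoints(np.array([[*dock(-.04),.047]]),i['rvec'],i['tvec'],i['mtx'],None)[0][0,0])
cv2.imwrite('pics/side4c.png',cv2.resize(im[v-50:v+50,u-65:u+65],(780,600),interpolation=cv2.INTER_CUBIC))
E
```

```text
t: 14.3
tcp_pos: [0.5668, 0.0779, 0.0363]
tool_rot: [-180.0, -0.2, 100.5]
ft_force: [-1.8, 12.3, -2.5]
finger_gap: 0.0002
t: 14.5
tcp_pos: [0.5669, 0.0778, 0.0363]
tool_rot: [-180.0, -0.3, 100.5]
ft_force: [-1.7, 13.0, -2.3]
finger_gap: -0.0001
scene stud [([0.5843, -0.0545, 0.049], 0.73)]
scene module_rear [([0.5652, 0.0678, 0.0285], 0.59), ([0.6738, 0.3152, 0.0143], 0.57)]
side stud [([0.587, -0.0553, 0.0489], 0.86)]
side module_rear [([0.5666, 0.0671, 0.0302], 0.93), ([0.6707, 0.3182, 0.0209], 0.58)]
[[[310.6894538 227.6817111]]]
[[[318.3018907  234.29321562]]]
```

View pics/side4c.png

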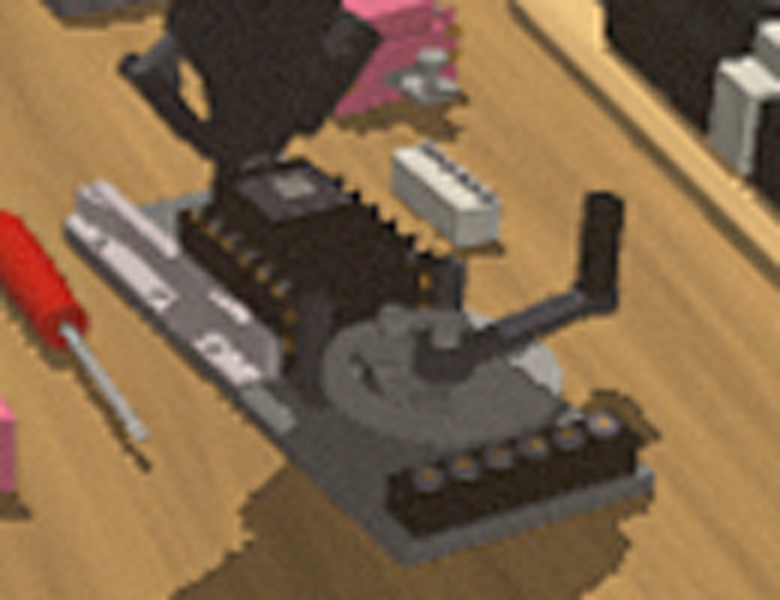

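```bash
python3 -m inch '[[0.5,0,0,0],[1.5,0,0,0],[3,0,-1,0],[3,0,-4,0],[3,0,-8,0],[3,0,-12,0],[3,0,-12,0],[3,0,-12,0]]'; python3 - <<'E'
from h import *
print(rel([.680,-.0573],.155,-158),manip.state()['tcp_pos'])
E
```

```text
t: 15.6
tcp_pos: [0.563, 0.1037, 0.1583]
tool_rot: [179.8, 0.0, 100.3]
ft_force: [0.4, -0.4, -0.0]
finger_gap: 0.0003
[-17.94   8.63   0.33  -1.77] [0.5629663  0.10369959 0.15831862]
```

```bash
python3 -m inch '[[-1.4,0.7,0,-0.14],[-2.8,1.4,0,-0.28],[-4.2,2,0,-0.42],[-5.6,2.7,0,-0.56],[-7,3.4,0,-0.7],[-8.4,4,0,-0.84],[-10,4.8,0,-0.98],[-11.5,5.5,0,-1.12],[-13,6.2,0,-1.26],[-14.5,7,0,-1.4],[-16,7.7,0,-1.54],[-17.2,8.3,0,-1.68],[-17.9,8.6,0,-1.77],[-17.9,8.6,0,-1.77],[-17.9,8.6,0,-1.77]]' 0.65
python3 - <<'E'
from h import *
snap('wrist','w5.png')
for n in ('handle','stud','lever_pin'):print([(np.round(d['at'],4).tolist(),round(d['score'],2)) for d in manip.place_of('wrist',n)][:2])
print(rel([.680,-.0573],.07,-158),manip.state()['tcp_pos'])
E
```

```text
t: 17.1
tcp_pos: [0.6782, -0.0572, 0.1551]
tool_rot: [179.9, -0.1, -158.4]
ft_force: [-0.3, 0.8, 0.2]
finger_gap: 0.0555
[([0.6802, -0.0576, 0.0685], 0.76)]
[([0.7025, 0.1977, 0.0378], 0.85), ([0.588, -0.0574, 0.0473], 0.56)]
[]
[-0.11 -0.1   8.62 -0.  ] [ 0.67863794 -0.05681336  0.15622993]
```

View pics/w5.png

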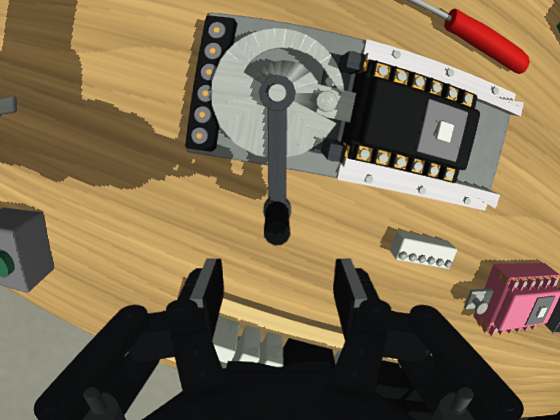

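```bash
sed -i 's/^CAM=.*/CAM=np.array([0.597,-0.0917]);YAW=np.radians(-78.6)/' h.py
python3 -m inch '[[-0.1,-0.1,3,0],[-0.1,-0.1,6,0],[-0.1,-0.1,8,0],[-0.1,-0.1,8.6,0],[-0.1,-0.1,8.6,0]]'
python3 -m inch '[[0,0,0,0],[0,0,0,0],[0,0,0,0],[0,0,0,0]]' 0.29
python3 - <<'E'
from h import *
s=manip.state();print(s['ft_force'])
for c in np.arange(0,1.3,.1):
    p,a=hand(c);print(round(c,2),rel(p,.07,a+180,s))
E
```

```text
t: 17.8
tcp_pos: [0.6796, -0.0579, 0.0696]
tool_rot: [180.0, -0.1, -158.3]
ft_force: [-0.5, 0.6, 0.0]
finger_gap: 0.0559
t: 18.2
tcp_pos: [0.6806, -0.0584, 0.0711]
tool_rot: [-180.0, 0.1, -158.3]
ft_force: [-1.1, -0.2, 0.1]
finger_gap: 0.0246
[-1.13424065 -0.23542791  0.08178514]
0.0 [ 0.   -0.01  0.11  0.  ]
0.1 [ 0.05 -0.9   0.11  0.1 ]
0.2 [ 0.18 -1.79  0.11  0.2 ]
0.3 [ 0.41 -2.67  0.11  0.3 ]
0.4 [ 0.71 -3.51  0.11  0.4 ]
0.5 [ 1.11 -4.32  0.11  0.5 ]
0.6 [ 1.58 -5.09  0.11  0.6 ]
0.7 [ 2.12 -5.8   0.11  0.7 ]
0.8 [ 2.73 -6.46  0.11  0.8 ]
0.9 [ 3.41 -7.06  0.11  0.9 ]
1.0 [ 4.14 -7.58  0.11  1.  ]
1.1 [ 4.92 -8.03  0.11  1.1 ]
1.2 [ 5.74 -8.39  0.11  1.2 ]
```

```bash
cat > f.py <<'E'
from h import *
s=manip.state();d=s['tcp_pos'][:2]-CAM;a=np.arctan2(d[1],d[0]);r=np.hypot(*d)
A0=YAW+np.radians(100.3);t=np.array([-np.sin(a),np.cos(a)]);F=s['ft_force'][:2]
c=(A0-a)%(2*np.pi)
print('t',s['t'],'tcp cam',round(c,3),'r',round(r,4),'pull',round(F@t,2),'rad',round(F@[np.cos(a),np.sin(a)],2),'yawerr',(s['tool_rot'][2]-np.degrees(a)-180+180)%360-180)
import sys
for dc in map(float,sys.argv[1:]):
    p,b=hand(c+dc);print(dc,rel(p,.07,b+180,s))
E
python3 -m inch '[[0,-0.45,0,0.05],[0.05,-0.9,0,0.1],[0.11,-1.35,0,0.15],[0.18,-1.8,0,0.2],[0.3,-2.25,0,0.25],[0.41,-2.67,0,0.3],[0.55,-3.1,0,0.35],[0.71,-3.51,0,0.4],[0.9,-3.9,0,0.45],[1.1,-4.32,0,0.5]]'; python3 f.py .1 .2 .3 .4 .5
```

```text
t: 19.2
tcp_pos: [0.6861, -0.1022, 0.0706]
tool_rot: [180.0, 0.0, 173.0]
ft_force: [-0.7, 0.7, -0.6]
finger_gap: 0.0245
t 19.2 tcp cam 0.496 r 0.0897 pull 0.58 rad -0.77 yawerr -0.28502021572882086
0.1 [ 0.01 -0.9   0.06  0.1 ]
0.2 [ 0.14 -1.79  0.06  0.2 ]
0.3 [ 0.36 -2.66  0.06  0.3 ]
0.4 [ 0.66 -3.51  0.06  0.4 ]
0.5 [ 1.05 -4.32  0.06  0.5 ]
```

```bash
python3 -m inch '[[0,-0.45,0,0.05],[0.01,-0.9,0,0.1],[0.07,-1.35,0,0.15],[0.14,-1.8,0,0.2],[0.25,-2.22,0,0.25]]'; python3 f.py; python3 - <<'E'
from h import *
for c in ('scene','side'):
    snap(c)
    for n in ['stud','module_rear','handle']:
        print(c,n,[(np.round(d['at'],4).tolist(),round(d['score'],2)) for d in manip.place_of(c,n) if abs(d['at'][0]-.61)<.08 and d['at'][1]<.12][:3])
E
```

```text
t: 19.7
tcp_pos: [0.6809, -0.124, 0.0705]
tool_rot: [180.0, 0.0, 158.7]
ft_force: [0.7, 2.0, 0.1]
finger_gap: 0.0245
t 19.7 tcp cam 0.747 r 0.0899 pull 2.09 rad -0.1 yawerr -0.27073162259162586
scene stud [([0.5847, -0.0513, 0.0481], 0.95), ([0.6763, 0.099, 0.0001], 0.47)]
scene module_rear [([0.5647, 0.0705, 0.0278], 0.94)]
scene handle []
side stud [([0.5878, -0.0565, 0.0495], 0.69)]
side module_rear [([0.5639, 0.0683, 0.0266], 0.97)]
side handle [([0.6857, -0.1216, 0.068], 0.96)]
```

```bash
python3 -m inch '[[0,-0.45,0,0.05],[0.01,-0.9,0,0.1],[0.07,-1.35,0,0.15],[0.14,-1.8,0,0.2]]'; python3 f.py;python3 -m inch '[[0,-0.22,0,0.025],[0,-0.45,0,0.05],[0.01,-0.67,0,0.075],[0.02,-0.9,0,0.1]]'; python3 f.py
```

```text
t: 20.5
tcp_pos: [0.673, -0.1395, 0.0702]
tool_rot: [179.9, -0.0, 147.3]
ft_force: [-1.2, 1.9, 1.0]
finger_gap: 0.0251
t 20.5 tcp cam 0.94 r 0.0898 pull 0.94 rad -2.04 yawerr -0.554070796263602
t: 20.9
tcp_pos: [0.6681, -0.1463, 0.0702]
tool_rot: [179.9, -0.1, 141.6]
ft_force: [-0.4, 7.2, 0.3]
finger_gap: 0.0247
t 20.9 tcp cam 1.034 r 0.0897 pull 5.45 rad -4.74 yawerr -0.8980668502030369
```

```bash
for k in 1; do python3 -m inch '[[0,-0.15,0,0.017],[0,-0.3,0,0.033],[0,-0.45,0,0.05]]'; done; python3 f.py;python3 -m inch '[[0,-0.15,0,0.017],[0,-0.3,0,0.033],[0,-0.45,0,0.05]]'; python3 f.py
```

```text
t: 21.2
tcp_pos: [0.6659, -0.1488, 0.0703]
tool_rot: [179.8, -0.1, 138.8]
ft_force: [2.0, 7.9, -1.6]
finger_gap: 0.0248
t 21.2 tcp cam 1.071 r 0.0895 pull 7.33 rad -3.49 yawerr -1.5422460792024992
t: 21.5
tcp_pos: [0.6634, -0.1513, 0.0703]
tool_rot: [179.8, -0.1, 136.0]
ft_force: [4.4, 9.4, -2.0]
finger_gap: 0.0249
t 21.5 tcp cam 1.11 r 0.0892 pull 9.93 rad -2.98 yawerr -2.120618194773783
```

```bash
python3 -m inch '[[0,-0.15,0,0.017],[0,-0.3,0,0.033],[0,-0.45,0,0.05]]'; python3 f.py;python3 -m inch '[[0,-0.15,0,0.017],[0,-0.3,0,0.033],[0,-0.45,0,0.05]]'; python3 f.py
```

```text
t: 21.8
tcp_pos: [0.6608, -0.1538, 0.0703]
tool_rot: [179.7, -0.1, 133.1]
ft_force: [6.5, 11.0, -3.8]
finger_gap: 0.0249
t 21.8 tcp cam 1.15 r 0.089 pull 12.39 rad -3.0 yawerr -2.6530144955957553
t: 22.1
tcp_pos: [0.6581, -0.1562, 0.0703]
tool_rot: [179.7, -0.1, 130.3]
ft_force: [9.0, 13.0, -5.0]
finger_gap: 0.0247
t 22.1 tcp cam 1.191 r 0.0889 pull 15.44 rad -3.21 yawerr -3.15886876477245
```

```bash
python3 - <<'E'
from h import *
for c in ('scene','side','wrist'):
    snap(c,c+'6.png')
    for n in ['stud','module_rear','handle','stop','module_mid','lever_pin']:
        print(c,n,[(np.round(d['at'],4).tolist(),round(d['score'],2)) for d in manip.place_of(c,n) if abs(d['at'][0]-.61)<.08 and d['at'][1]<.12][:3])
print(manip.state()['ft_force'],manip.state()['tcp_pos'])
ims=[]
for c in ('scene','side'):
    i=manip.camera_info(c);im=cv2.imread(f'pics/{c}6.png')
    u,v=map(int,cv2.projectPoints(np.array([[*dock(-.05),.047]]),i['rvec'],i['tvec'],i['mtx'],None)[0][0,0])
    ims.append(cv2.resize(im[v-45:v+45,u-60:u+60],(400,300),interpolation=cv2.INTER_CUBIC))
w=cv2.resize(cv2.imread('pics/wrist6.png')[0:300,80:480],(800,600))[:300]
cv2.imwrite('pics/c6.png',np.vstack([np.hstack(ims),w]))
E
```

```text
scene stud [([0.5673, 0.0687, 0.0299], 0.63), ([0.5841, -0.0544, 0.0479], 0.62)]
scene module_rear [([0.5663, 0.0654, 0.0283], 0.69)]
scene handle [([0.6559, -0.1504, 0.0746], 0.88)]
scene stop [([0.5903, -0.0339, 0.044], 0.84), ([0.5977, -0.0901, 0.0382], 0.23)]
scene module_mid [([0.5761, 0.0158, 0.038], 0.59)]
scene lever_pin [([0.597, -0.0917, 0.0499], 0.63)]
side stud [([0.5912, -0.0538, 0.0483], 0.97), ([0.5672, 0.0661, 0.0295], 0.71)]
side module_rear [([0.5642, 0.0652, 0.0321], 0.67)]
side handle [([0.6661, -0.1528, 0.0695], 0.61)]
side stop [([0.5886, -0.0344, 0.0389], 0.56)]
side module_mid [([0.5738, 0.0177, 0.0317], 0.9)]
side lever_pin [([0.5949, -0.0941, 0.0478], 0.67)]
wrist stud [([0.591, -0.0543, 0.0485], 0.86)]
wrist module_rear []
wrist handle [([0.6619, -0.1553, 0.0717], 0.6)]
wrist stop []
wrist module_mid []
wrist lever_pin [([0.5955, -0.0893, 0.0504], 0.6)]
[ 7.66205861 10.8811057  -3.93312314] [ 0.65786272 -0.15652161  0.07028302]
```

View pics/c6.png

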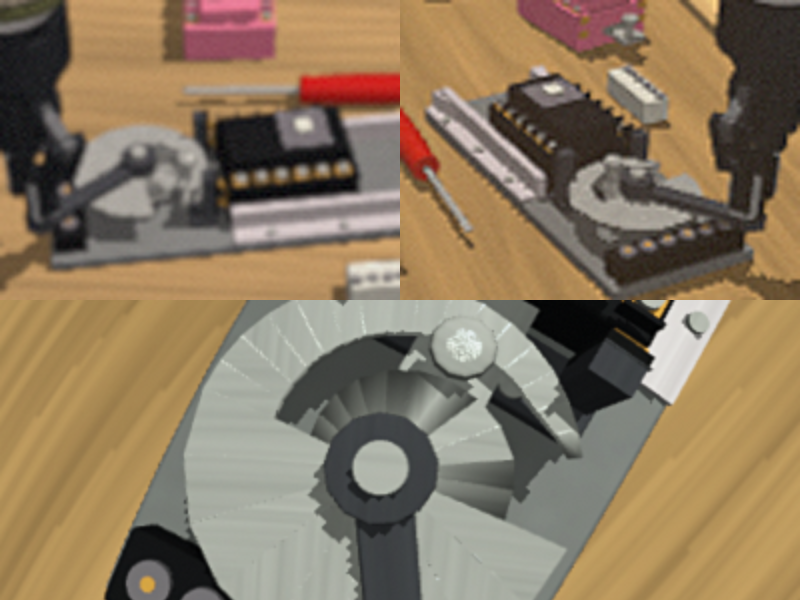

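```bash
python3 -m inch '[[0,0.3,0,0],[0,0.6,0,0],[0,0.75,0,0],[0,0.75,0,0]]'; python3 f.py; python3 -m inch '[[0,0.15,0,0],[0,0.3,0,0],[0,0.4,0,0]]'; python3 f.py
```

```text
t: 23.55
tcp_pos: [0.6614, -0.1574, 0.0703]
tool_rot: [-180.0, 0.0, 130.0]
ft_force: [1.2, 0.8, -0.1]
finger_gap: 0.0249
t 23.55 tcp cam 1.174 r 0.0921 pull 1.42 rad 0.3 yawerr -4.38282948186594
t: 23.85
tcp_pos: [0.6646, -0.154, 0.0703]
tool_rot: [-180.0, 0.0, 130.1]
ft_force: [0.7, 0.3, -0.1]
finger_gap: 0.0248
t 23.85 tcp cam 1.124 r 0.0919 pull 0.68 rad 0.29 yawerr -7.22788838023672
```

```bash
python3 -m inch '[[0,0.1,0,0],[0,0.2,0,0]]'; python3 f.py; python3 -m inch '[[0,0.1,0,0],[0,0.2,0,0]]'; python3 f.py
```

```text
t: 24.05
tcp_pos: [0.6661, -0.1525, 0.0703]
tool_rot: [-180.0, -0.0, 130.1]
ft_force: [-0.0, 0.2, -0.5]
finger_gap: 0.0249
t 24.05 tcp cam 1.1 r 0.092 pull 0.15 rad -0.14 yawerr -8.561937694590483
t: 24.25
tcp_pos: [0.6675, -0.1514, 0.0702]
tool_rot: [-180.0, -0.0, 130.1]
ft_force: [-1.2, -0.1, 0.7]
finger_gap: 0.0246
t 24.25 tcp cam 1.081 r 0.0923 pull -0.8 rad -0.86 yawerr -9.641781965451628
```

```bash
python3 -m inch '[[0,0.1,0,0],[0,0.2,0,0],[0,0.3,0,0]]'; python3 f.py; python3 -m inch '[[0,0.1,0,0],[0,0.2,0,0],[0,0.3,0,0]]'; python3 f.py
```

```text
t: 24.55
tcp_pos: [0.67, -0.1491, 0.0702]
tool_rot: [180.0, -0.0, 130.1]
ft_force: [0.1, 0.2, 0.1]
finger_gap: 0.0246
t 24.55 tcp cam 1.046 r 0.0928 pull 0.22 rad -0.06 yawerr -11.67929440684216
t: 24.85
tcp_pos: [0.6722, -0.1473, 0.0702]
tool_rot: [-180.0, -0.0, 130.1]
ft_force: [-1.1, -0.2, -0.2]
finger_gap: 0.0247
t 24.85 tcp cam 1.015 r 0.0935 pull -0.78 rad -0.8 yawerr -13.437630697437726
```

```bash
python3 f.py 0 .04 .08 .1 .12 .14 .16; python3 - <<'E'
from h import *
for c in ('scene','side','wrist'):
    snap(c)
    print(c,[(np.round(d['at'],4).tolist(),round(d['score'],2)) for d in manip.place_of(c,'handle')][:3])
E
```

```text
t 24.85 tcp cam 1.015 r 0.0935 pull -0.78 rad -0.8 yawerr -13.437630697437726
0.0 [ 0.34 -0.08  0.02 -0.23]
0.04 [ 0.26 -0.43  0.02 -0.19]
0.08 [ 0.2  -0.79  0.02 -0.15]
0.1 [ 0.18 -0.97  0.02 -0.13]
0.12 [ 0.15 -1.14  0.02 -0.11]
0.14 [ 0.13 -1.32  0.02 -0.09]
0.16 [ 0.12 -1.5   0.02 -0.07]
scene [([0.6662, -0.1465, 0.0714], 0.73), ([0.5775, 0.0133, 0.038], 0.43)]
side [([0.6723, -0.1457, 0.0694], 0.94)]
wrist [([0.6699, -0.1468, 0.07], 0.88)]
```

```bash
python3 -m inch '[[0.34,-0.1,0,-0.12],[0.3,-0.3,0,-0.17],[0.23,-0.6,0,-0.17],[0.2,-0.75,0,-0.15]]'; python3 f.py; python3 -m inch '[[0,-0.1,0,0.01],[0,-0.2,0,0.02]]'; python3 f.py;  python3 -m inch '[[0,-0.1,0,0.01],[0,-0.2,0,0.02]]'; python3 f.py
```

```text
t: 25.55
tcp_pos: [0.6651, -0.151, 0.0703]
tool_rot: [180.0, -0.0, 138.5]
ft_force: [0.3, 0.2, -0.1]
finger_gap: 0.0251
t 25.55 tcp cam 1.096 r 0.0903 pull 0.34 rad 0.14 yawerr -0.36854819168024733
t: 25.75
tcp_pos: [0.664, -0.1521, 0.0703]
tool_rot: [180.0, 0.0, 137.5]
ft_force: [1.2, -0.0, -0.6]
finger_gap: 0.0244
t 25.75 tcp cam 1.113 r 0.0902 pull 0.81 rad 0.91 yawerr -0.48333914691605173
t: 25.95
tcp_pos: [0.6626, -0.1536, 0.0703]
tool_rot: [180.0, 0.0, 136.4]
ft_force: [0.7, 0.2, 1.1]
finger_gap: 0.0247
t 25.95 tcp cam 1.135 r 0.0902 pull 0.6 rad 0.36 yawerr -0.31150860483836595
```

```bash
python3 -m inch '[[0,-0.1,0,0.01],[0,-0.2,0,0.02]]'; python3 f.py;  python3 -m inch '[[0,-0.1,0,0.01],[0,-0.2,0,0.02]]'; python3 f.py
```

```text
t: 26.15
tcp_pos: [0.6613, -0.1551, 0.0703]
tool_rot: [180.0, 0.0, 135.2]
ft_force: [1.0, -0.3, -0.1]
finger_gap: 0.0248
t 26.15 tcp cam 1.157 r 0.0903 pull 0.51 rad 0.92 yawerr -0.18255968071525785
t: 26.35
tcp_pos: [0.6598, -0.1565, 0.0703]
tool_rot: [180.0, 0.0, 134.1]
ft_force: [1.4, 0.8, -0.2]
finger_gap: 0.025
t 26.35 tcp cam 1.179 r 0.0902 pull 1.6 rad 0.39 yawerr -0.062029446023814216
```

```bash
python3 -m inch '[[0,-0.1,0,0.01],[0,-0.2,0,0.02]]'; python3 f.py;  python3 -m inch '[[0,-0.1,0,0.01],[0,-0.2,0,0.02]]'; python3 f.py
```

```text
t: 26.55
tcp_pos: [0.6584, -0.1579, 0.0703]
tool_rot: [180.0, 0.0, 132.9]
ft_force: [1.7, 1.2, -0.6]
finger_gap: 0.025
t 26.55 tcp cam 1.202 r 0.0902 pull 2.08 rad 0.25 yawerr 0.08324413294786837
t: 26.75
tcp_pos: [0.6569, -0.1592, 0.0703]
tool_rot: [180.0, 0.0, 131.8]
ft_force: [2.6, 1.6, -1.0]
finger_gap: 0.0247
t 26.75 tcp cam 1.223 r 0.0902 pull 2.99 rad 0.54 yawerr 0.16707661370944038
```

```bash
python3 -m inch '[[0.01,-0.1,0,0.01],[0.02,-0.2,0,0.02]]'; python3 f.py;  python3 -m inch '[[0.01,-0.1,0,0.01],[0.02,-0.2,0,0.02]]'; python3 f.py; python3 - <<'E'
from h import *
for c in ('scene','side','wrist'):
    snap(c)
    for n in ('handle','module_rear','stud'):print(c,n,[(np.round(d['at'],4).tolist(),round(d['score'],2)) for d in manip.place_of(c,n) if abs(d['at'][0]-.61)<.08 and d['at'][1]<.12][:3])
E
```

```text
t: 26.95
tcp_pos: [0.6555, -0.1604, 0.0704]
tool_rot: [180.0, 0.0, 130.6]
ft_force: [4.1, 1.1, -1.7]
finger_gap: 0.0249
t 26.95 tcp cam 1.244 r 0.0902 pull 3.82 rad 1.8 yawerr 0.23048612087811193
t: 27.15
tcp_pos: [0.6539, -0.1616, 0.0704]
tool_rot: [180.0, 0.0, 129.5]
ft_force: [5.8, 1.0, -1.1]
finger_gap: 0.0248
t 27.15 tcp cam 1.266 r 0.0902 pull 5.12 rad 2.89 yawerr 0.32917127851220584
scene handle [([0.6545, -0.156, 0.0743], 0.79)]
scene module_rear [([0.565, 0.0671, 0.0303], 0.7)]
scene stud [([0.5856, -0.0564, 0.0448], 0.62)]
side handle [([0.659, -0.1575, 0.0689], 0.96)]
side module_rear [([0.5653, 0.0606, 0.0288], 0.61)]
side stud [([0.5917, -0.0555, 0.0463], 0.57)]
wrist handle [([0.6526, -0.159, 0.0678], 0.62), ([0.5974, -0.0909, 0.0492], 0.55), ([0.597, -0.0891, -0.0045], 0.34)]
wrist module_rear [([0.5922, -0.0594, 0.0463], 0.32)]
wrist stud [([0.5886, -0.058, 0.0468], 0.62)]
```

```bash
for k in 1; do python3 -m inch '[[0,-0.1,0,0.01],[0,-0.2,0,0.02]]'|head -1; python3 f.py;  python3 -m inch '[[0,-0.1,0,0.01],[0,-0.2,0,0.02]]'|head -1; python3 f.py; done
```

```text
t: 27.95
t 27.95 tcp cam 1.285 r 0.0899 pull 6.08 rad 4.49 yawerr 0.30894854121220305
t: 28.15
t 28.15 tcp cam 1.304 r 0.0899 pull 5.59 rad 2.99 yawerr 0.28319293696222303
```

```bash
python3 -m inch '[[0,-0.1,0,0.01],[0,-0.2,0,0.02]]'|head -1; python3 f.py;  python3 -m inch '[[0,-0.1,0,0.01],[0,-0.2,0,0.02]]'|head -1; python3 f.py; python3 -m inch '[[0,-0.1,0,0.01],[0,-0.2,0,0.02]]'|head -1; python3 f.py
```

```text
t: 28.35
t 28.35 tcp cam 1.324 r 0.0898 pull 7.29 rad 4.11 yawerr 0.2887592701035828
t: 28.55
t 28.55 tcp cam 1.343 r 0.0898 pull 7.3 rad 2.57 yawerr 0.2268763660240154
t: 28.75
t 28.75 tcp cam 1.361 r 0.0898 pull 10.07 rad 2.75 yawerr 0.12194471718953537
```

```bash
python3 -m inch '[[0,-0.1,0,0.01],[0,-0.2,0,0.02]]'|head -1; python3 f.py;  python3 -m inch '[[0,0,0,0]]'; python3 f.py
```

```text
t: 28.95
t 28.95 tcp cam 1.379 r 0.0897 pull 10.71 rad 3.13 yawerr 0.013745211879523822
t: 29.05
tcp_pos: [0.6452, -0.1674, 0.0704]
tool_rot: [179.8, 0.0, 122.7]
ft_force: [9.6, 1.2, -2.6]
finger_gap: 0.0249
t 29.05 tcp cam 1.382 r 0.0897 pull 8.79 rad 4.15 yawerr 0.187248127071598
```

```bash
python3 -m inch '[[0,0.3,0,-0.02],[0,0.6,0,-0.04],[0,0.75,0,-0.06],[0.01,0.9,0,-0.08],[0.02,1.1,0,-0.1],[0.03,1.3,0,-0.12],[0.05,1.5,0,-0.14],[0.06,1.65,0,-0.16]]'|head -2; python3 f.py .04 .08 .1
```

```text
t: 29.85
tcp_pos: [0.6575, -0.1592, 0.0701]
t 29.85 tcp cam 1.219 r 0.0906 pull -0.62 rad 0.1 yawerr 0.07727472980047878
0.04 [ 0.07 -0.36  0.01  0.04]
0.08 [ 0.09 -0.72  0.01  0.08]
0.1 [ 0.11 -0.9   0.01  0.1 ]
```

```bash
python3 -m inch '[[0.07,-0.3,0,0.03],[0.09,-0.6,0,0.07],[0.09,-0.72,0,0.08],[0.1,-0.9,0,0.1]]'|head -1; python3 f.py; for k in a; do python3 -m inch '[[0,-0.1,0,0.01],[0,-0.2,0,0.02]]'|head -1; python3 f.py; python3 -m inch '[[0,-0.1,0,0.01],[0,-0.2,0,0.02]]'|head -1; python3 f.py; done
```

```text
t: 30.25
t 30.25 tcp cam 1.318 r 0.0902 pull 1.5 rad -0.89 yawerr -0.13780677734902724
t: 30.45
t 30.45 tcp cam 1.34 r 0.0902 pull 0.53 rad 0.27 yawerr -0.020722826385650706
t: 30.65
t 30.65 tcp cam 1.361 r 0.0902 pull 2.12 rad 0.51 yawerr 0.04813864771793419
```

```bash
python3 - <<'E'
from h import *
w=snap('wrist','w7.png')[:,:,::-1]
i=manip.camera_info('wrist');K=i['mtx'];R=cv2.Rodrigues(i['rvec'])[0]
def px(p):
    v=R@np.array(p)+i['tvec'];th=np.arctan2(np.hypot(v[0],v[1]),v[2]);return K[:2,2]+K[0,0]*th*v[:2]/np.hypot(v[0],v[1])
print(px([*dock(-.034),.047]),px([*dock(-.056,.034),.056]),px([*dock(-.056,-.034),.056]))
c=px([*dock(-.045),.047]).astype(int);x=np.clip(c[0]-130,0,300);y=max(0,c[1]-100)
print(x,y)
cv2.imwrite('pics/w7c.png',cv2.resize(w[y:y+195,x:x+260],(800,600),interpolation=cv2.INTER_CUBIC))
E
```

```text
[306.4697284   17.13487254] [395.55481137   4.73993258] [255.2360318  -53.43636616]
185 0
```

View pics/w7c.png

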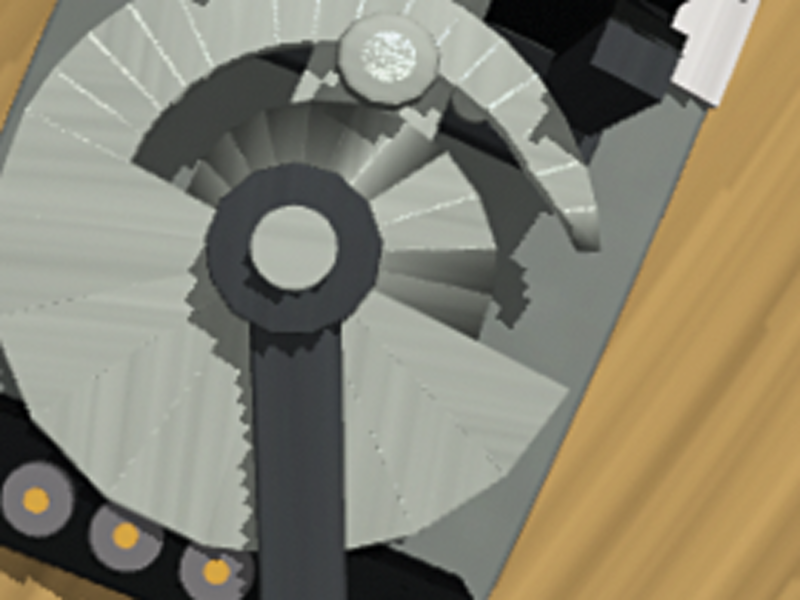

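```bash
for k in a; do python3 -m inch '[[0,-0.1,0,0.01],[0,-0.2,0,0.02]]'|head -1; python3 f.py; python3 -m inch '[[0,-0.1,0,0.01],[0,-0.2,0,0.02]]'|head -1; python3 f.py;  python3 -m inch '[[0,-0.1,0,0.01],[0,-0.2,0,0.02]]'|head -1; python3 f.py; done
```

```text
t: 30.9
t 30.9 tcp cam 1.384 r 0.0902 pull 2.4 rad 0.23 yawerr 0.24323399485780328
t: 31.1
t 31.1 tcp cam 1.406 r 0.0902 pull 2.72 rad -1.07 yawerr 0.3462125355145247
t: 31.3
t 31.3 tcp cam 1.429 r 0.0903 pull 2.92 rad -1.06 yawerr 0.5003883070884569
```

```bash
for k in a; do python3 -m inch '[[0,-0.1,0,0.012],[0.01,-0.2,0,0.025],[0.02,-0.3,0,0.037]]'|head -1; python3 f.py; python3 -m inch '[[0,-0.1,0,0.012],[0.01,-0.2,0,0.025],[0.02,-0.3,0,0.037]]'|head -1; python3 f.py;  done
```

```text
t: 31.6
t 31.6 tcp cam 1.461 r 0.0901 pull 5.09 rad -1.07 yawerr 0.1908559617171477
t: 31.9
t 31.9 tcp cam 1.494 r 0.09 pull 4.91 rad -0.66 yawerr -0.03695518987765922
```

```bash
for k in a; do python3 -m inch '[[0,-0.1,0,0.012],[0.01,-0.2,0,0.023],[0.02,-0.3,0,0.034]]'|head -1; python3 f.py; python3 -m inch '[[0,-0.1,0,0.012],[0.01,-0.2,0,0.023],[0.02,-0.3,0,0.034]]'|head -1; python3 f.py;  done
```

```text
t: 32.2
t 32.2 tcp cam 1.523 r 0.0899 pull 6.21 rad 0.31 yawerr -0.31224153558753187
t: 32.5
t 32.5 tcp cam 1.552 r 0.0898 pull 7.94 rad 0.92 yawerr -0.5763965889042026
```

```bash
for k in a; do python3 -m inch '[[0,-0.1,0,0.011],[0.01,-0.2,0,0.021],[0.02,-0.3,0,0.032]]'|head -1; python3 f.py; python3 -m inch '[[0,-0.1,0,0.011],[0.01,-0.2,0,0.022]]'|head -1; python3 f.py;  done
```

```text
t: 32.8
t 32.8 tcp cam 1.582 r 0.0898 pull 10.23 rad 1.65 yawerr -0.6932109166335181
t: 33.0
t 33.0 tcp cam 1.6 r 0.0897 pull 11.61 rad 1.96 yawerr -0.8785818784820663
```

```bash
python3 -m inch '[[0,0.3,0,0],[0,0.6,0,0],[0,0.72,0,0],[0,0.72,0,0]]'|head -2;python3 f.py; python3 -m inch '[[0,0,-2.5,0],[0,0,-5,0],[0,0,-7.5,0],[0,0,-7.5,0]]'; python3 - <<'E'
from h import *
for k in range(2):
  for c in ('scene','side','wrist'):
    snap(c,f'{c}8.png')
    for n in ('handle','module_rear','stud'):print(c,n,[(np.round(d['at'],4).tolist(),round(d['score'],2)) for d in manip.place_of(c,n) if abs(d['at'][0]-.61)<.08 and d['at'][1]<.12][:2])
print(rel(dock(-.20),.145,101),rel(dock(-.20),.037,101),manip.state()['tcp_pos'])
E
```

```text
t: 33.4
tcp_pos: [0.6324, -0.1746, 0.0699]
t 33.4 tcp cam 1.546 r 0.0902 pull 0.56 rad -0.81 yawerr -3.991805890122464
t: 33.8
tcp_pos: [0.6346, -0.1753, 0.1497]
tool_rot: [179.7, 0.2, 109.1]
ft_force: [0.2, -0.8, -0.1]
finger_gap: 0.0246
scene handle [([0.6317, -0.1723, 0.0737], 0.97)]
scene module_rear [([0.5971, -0.0895, 0.037], 0.72), ([0.5637, 0.0684, 0.0312], 0.64)]
scene stud [([0.5873, -0.0587, 0.0469], 0.76)]
side handle [([0.6361, -0.1752, 0.0709], 0.91)]
side module_rear [([0.5681, 0.0637, 0.0277], 0.62)]
side stud [([0.5934, -0.0557, 0.0455], 0.92)]
wrist handle [([0.6323, -0.1715, 0.0702], 0.95), ([0.5964, -0.0887, -0.0022], 0.69)]
wrist module_rear []
wrist stud [([0.5905, -0.0596, 0.0477], 0.96)]
scene handle [([0.6289, -0.1695, 0.0698], 0.98)]
scene module_rear [([0.5974, -0.0906, 0.041], 0.62)]
scene stud [([0.5887, -0.0558, 0.0456], 0.57), ([0.565, 0.0676, 0.0315], 0.37)]
side handle [([0.6335, -0.1724, 0.0704], 0.74)]
side module_rear [([0.5679, 0.0624, 0.0279], 0.81)]
side stud [([0.5897, -0.062, 0.0476], 0.95)]
wrist handle [([0.6321, -0.1717, 0.0691], 0.94)]
wrist module_rear []
wrist stud [([0.5914, -0.0596, 0.0494], 0.92)]
[28.78  2.01  0.03  0.14] [28.78  2.01 10.83  0.14] [ 0.63286092 -0.17413151  0.14528686]
```

```bash
python3 - <<'E'
from h import *
i=manip.camera_info('wrist');K=i['mtx'];R=cv2.Rodrigues(i['rvec'])[0]
def px(p):
    v=R@np.array(p)+i['tvec'];th=np.arctan2(np.hypot(v[0],v[1]),v[2]);return K[:2,2]+K[0,0]*th*v[:2]/np.hypot(v[0],v[1])
c=px([*dock(-.056),.05]).astype(int);print(c)
w=cv2.imread('pics/wrist8.png');x=max(0,c[0]-100);y=max(0,c[1]-75);print(x,y)
cv2.imwrite('pics/w8c.png',cv2.resize(w[y:y+150,x:x+200],(800,600),interpolation=cv2.INTER_CUBIC))
E
```

```text
[278   9]
178 0
```

View pics/w8c.png

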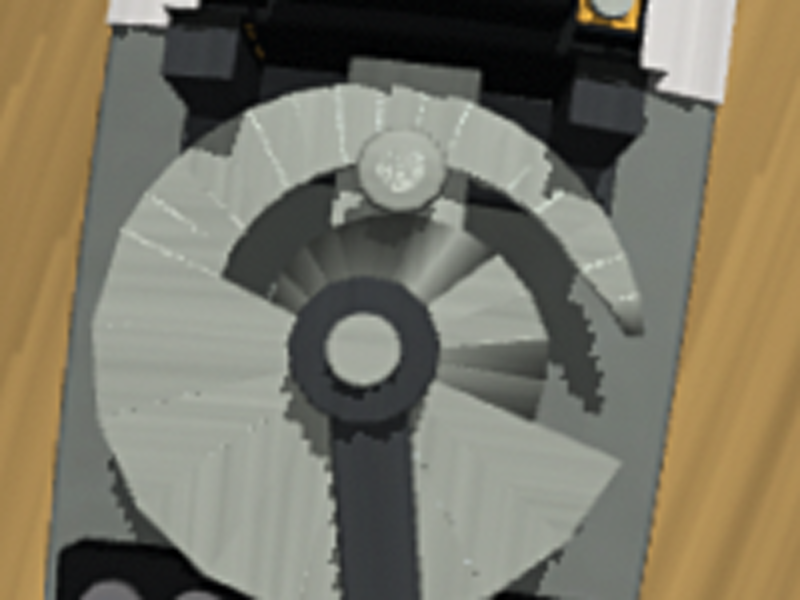

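```bash
python3 -m inch '[[3.5,0.2,0,0.07],[7.5,0.5,0,0.14],[11.5,0.8,0,0.14],[15.5,1,0,0.14],[19.5,1.3,0,0.14],[23.5,1.6,0,0.14],[26.5,1.8,0,0.14],[28.8,2,0,0.14],[28.8,2,0,0.14],[28.8,2,0,0.14]]' 0 | head -3; python3 -m inch '[[0,0,4,0],[0,0,7.5,0],[0,0,10,0],[0,0,10.8,0],[0,0,10.8,0]]';python3 -m inch '[[-0.5,0,0,0],[-1,0,0,0],[-1.5,0,0,0],[-1.9,0,0,0]]';
```

```text
t: 36.0
tcp_pos: [0.5573, 0.1048, 0.1454]
tool_rot: [180.0, 0.0, 101.2]
t: 36.5
tcp_pos: [0.5569, 0.1031, 0.0364]
tool_rot: [-179.9, 0.0, 101.0]
ft_force: [0.1, -0.2, -0.5]
finger_gap: -0.0002
t: 36.9
tcp_pos: [0.5617, 0.085, 0.0382]
tool_rot: [179.9, 0.0, 101.1]
ft_force: [-0.6, -0.3, -0.1]
finger_gap: -0.0
```

```bash
python3 -m inch '[[-0.2,0,0,0],[-0.4,0,0,0],[-0.6,0,0,0],[-0.7,0,0,0]]'|sed -n 2,4p; for k in a; do python3 -m inch '[[-0.1,0,0,0],[-0.2,0,0,0]]'|sed -n 2,4p; python3 -m inch '[[-0.1,0,0,0],[-0.2,0,0,0]]'|sed -n 2,4p; done
```

```text
tcp_pos: [0.5623, 0.0789, 0.0373]
tool_rot: [-180.0, -0.0, 101.1]
ft_force: [0.5, -0.7, 0.0]
tcp_pos: [0.5627, 0.0771, 0.0373]
tool_rot: [-180.0, -0.0, 101.1]
ft_force: [-0.2, -0.5, 0.3]
tcp_pos: [0.5631, 0.075, 0.0373]
tool_rot: [-180.0, -0.0, 101.1]
ft_force: [-0.4, 0.4, -0.4]
```

```bash
for k in a; do python3 -m inch '[[-0.1,0,0,0],[-0.2,0,0,0]]'|sed -n 2,4p; python3 -m inch '[[-0.1,0,0,0]]'|sed -n 2,4p; python3 -m inch '[[-0.1,0,0,0]]'|sed -n 2,4p; done
```

```text
tcp_pos: [0.5633, 0.074, 0.0373]
tool_rot: [-180.0, -0.1, 101.2]
ft_force: [-1.0, 4.3, -0.6]
tcp_pos: [0.5633, 0.0739, 0.0373]
tool_rot: [-180.0, -0.1, 101.2]
ft_force: [-1.3, 6.6, 0.3]
tcp_pos: [0.5635, 0.0738, 0.0373]
tool_rot: [180.0, -0.2, 101.3]
ft_force: [-0.8, 9.1, 0.2]
```

```bash
for k in a; do python3 -m inch '[[-0.1,0,0,0],[-0.2,0,0,0]]'|sed -n 2,4p; python3 -m inch '[[-0.1,0,0,0],[-0.2,0,0,0]]'|sed -n 2,4p; done
```

```text
tcp_pos: [0.5639, 0.0736, 0.0374]
tool_rot: [180.0, -0.2, 101.3]
ft_force: [-1.0, 14.1, -0.6]
tcp_pos: [0.5642, 0.0734, 0.0375]
tool_rot: [179.9, -0.4, 101.4]
ft_force: [-1.0, 17.5, -0.4]
```

```bash
python3 -m inch '[[0.5,0,0,0],[1.5,0,0,0],[3,0,-1,0],[3,0,-4,0],[3,0,-8,0],[3,0,-11,0],[3,0,-11,0]]' 0.29|head -2; python3 - <<'E'
from h import *
p,a=hand(1.53);print(p,a,rel([.6325,-.1725],.145,114),manip.state()['tcp_pos'])
E
```

```text
t: 39.2
tcp_pos: [0.5616, 0.0981, 0.1533]
[ 0.63366004 -0.17389514] -65.96254265501595 [-27.92   1.73   0.83  -0.22] [0.56159981 0.09805282 0.15331839]
```

```bash
python3 -m inch '[[-3.5,0.2,0,-0.07],[-7.5,0.5,0,-0.14],[-11.5,0.8,0,-0.22],[-15.5,1,0,-0.22],[-19.5,1.3,0,-0.22],[-23.5,1.6,0,-0.22],[-26.5,1.7,0,-0.22],[-28,1.7,0,-0.22],[-28,1.7,0,-0.22],[-28,1.7,0,-0.22]]' 0.5 | head -3; python3 - <<'E'
from h import *
snap('wrist');print([np.round(d['at'],4).tolist() for d in manip.place_of('wrist','handle')][:2])
print(rel([.633,-.1735],.07,114))
E
```

```text
t: 40.2
tcp_pos: [0.6296, -0.1726, 0.147]
tool_rot: [180.0, -0.1, 113.8]
[[0.6327, -0.1728, 0.0684]]
[-0.29  0.23  7.73 -0.  ]
```

```bash
python3 -m inch '[[-0.1,0.2,2.5,0],[-0.1,0.2,5,0],[-0.1,0.2,7,0],[-0.1,0.2,7.7,0],[-0.1,0.2,7.7,0]]'|head -4; python3 -m inch '[[0,0,0,0],[0,0,0,0],[0,0,0,0]]' 0.29|sed -n 2,4p; python3 f.py
```

```text
t: 40.8
tcp_pos: [0.6312, -0.1732, 0.0695]
tool_rot: [-179.9, -0.1, 113.8]
ft_force: [-0.1, 0.6, -0.3]
tcp_pos: [0.6325, -0.175, 0.0716]
tool_rot: [179.9, 0.1, 113.7]
ft_force: [-0.4, -0.4, 0.1]
t 41.1 tcp cam 1.547 r 0.0905 pull -0.46 rad 0.19 yawerr 0.6663338610205471
```

```bash
python3 -m inch '[[0.01,-0.15,0,0.015],[0.02,-0.3,0,0.03]]'|head -1; python3 f.py; python3 -m inch '[[0.01,-0.1,0,0.01],[0.02,-0.2,0,0.02]]'|head -1; python3 f.py; python3 -m inch '[[0.01,-0.1,0,0.01],[0.02,-0.2,0,0.02]]'|head -1; python3 f.py
```

```text
t: 41.3
t 41.3 tcp cam 1.587 r 0.0902 pull 0.66 rad -0.01 yawerr 1.142759027727351
t: 41.5
t 41.5 tcp cam 1.609 r 0.0902 pull 1.14 rad 0.7 yawerr 1.2795505324083933
t: 41.7
t 41.7 tcp cam 1.632 r 0.0899 pull 0.08 rad 0.1 yawerr 1.467212795222082
```

```bash
for k in a; do python3 -m inch '[[0.01,-0.1,0,0.011],[0.02,-0.2,0,0.022]]'|head -1; python3 f.py; python3 -m inch '[[0.01,-0.1,0,0.011],[0.02,-0.2,0,0.022]]'|head -1; python3 f.py; python3 -m inch '[[0.01,-0.1,0,0.011],[0.02,-0.2,0,0.022]]'|head -1; python3 f.py; done
```

```text
t: 41.9
t 41.9 tcp cam 1.655 r 0.0898 pull 0.16 rad 0.72 yawerr 1.50939269188342
t: 42.1
t 42.1 tcp cam 1.677 r 0.0897 pull 1.54 rad 1.03 yawerr 1.5111569339839832
t: 42.3
t 42.3 tcp cam 1.698 r 0.0896 pull 2.2 rad 1.9 yawerr 1.472538300379881
```

```bash
for k in a; do python3 -m inch '[[0.01,-0.15,0,0.015],[0.02,-0.3,0,0.03]]'|head -1; python3 f.py; python3 -m inch '[[0.01,-0.1,0,0.01],[0.02,-0.2,0,0.02]]'|head -1; python3 f.py; python3 -m inch '[[0.01,-0.1,0,0.01],[0.02,-0.2,0,0.02]]'|head -1; python3 f.py; done; python3 - <<'E'
from h import *
for c in ('scene','side','wrist'):
    snap(c)
    for n in ('handle','stud'):print(c,n,[(np.round(d['at'],4).tolist(),round(d['score'],2)) for d in manip.place_of(c,n) if abs(d['at'][0]-.61)<.08 and d['at'][1]<.12][:1])
E
```

```text
t: 42.5
t 42.5 tcp cam 1.731 r 0.0896 pull 3.56 rad 1.92 yawerr 1.6440285564885357
t: 42.7
t 42.7 tcp cam 1.754 r 0.0895 pull 3.05 rad 2.74 yawerr 1.8211913403385722
t: 42.9
t 42.9 tcp cam 1.776 r 0.0894 pull 4.85 rad 3.88 yawerr 1.9389420228050653
scene handle [([0.6178, -0.1775, 0.0723], 0.82)]
scene stud [([0.5863, -0.0568, 0.0484], 0.82)]
side handle [([0.6201, -0.1758, 0.0697], 0.59)]
side stud [([0.6011, -0.0938, 0.0372], 0.74)]
wrist handle [([0.6181, -0.1801, 0.0669], 0.68)]
wrist stud [([0.5918, -0.0606, 0.0469], 0.64)]
```

```bash
for k in a; do python3 -m inch '[[0.01,-0.1,0,0.011],[0.02,-0.2,0,0.02]]'|head -1; python3 f.py; python3 -m inch '[[0.01,-0.1,0,0.01],[0.02,-0.2,0,0.02]]'|head -1; python3 f.py; python3 -m inch '[[0.01,-0.1,0,0.01],[0.02,-0.2,0,0.02]]'|head -1; python3 f.py; done
```

```text
t: 43.55
t 43.55 tcp cam 1.796 r 0.0889 pull 4.83 rad 2.34 yawerr 1.9130221653130661
t: 43.75
t 43.75 tcp cam 1.817 r 0.0889 pull 6.38 rad 1.72 yawerr 1.9681647307881747
t: 43.95
t 43.95 tcp cam 1.836 r 0.0889 pull 7.7 rad 3.08 yawerr 1.9200685180925348
```

```bash
for k in a; do python3 -m inch '[[0.01,-0.1,0,0.01],[0.02,-0.2,0,0.02]]'|head -1; python3 f.py; python3 -m inch '[[0,-0.1,0,0.01],[0,-0.2,0,0.02]]'|head -1; python3 f.py; done
```

```text
t: 44.15
t 44.15 tcp cam 1.856 r 0.0889 pull 8.9 rad 2.4 yawerr 1.9324584402756386
t: 44.35
t 44.35 tcp cam 1.876 r 0.0889 pull 10.04 rad 2.14 yawerr 1.9275100967485912
```

```bash
python3 -m inch '[[0,0.4,0,-0.03],[0,0.7,0,-0.06],[0,1,0,-0.1],[0.03,1.3,0,-0.14],[0.06,1.6,0,-0.18],[0.08,1.9,0,-0.21]]'|head -1; python3 f.py; python3 -m inch '[[0,-0.4,0,0.04],[0,-0.8,0,0.09],[0.02,-1.2,0,0.13]]'|head -1; python3 f.py;python3 -m inch '[[0,-0.1,0,0.01],[0.01,-0.2,0,0.02],[0.02,-0.3,0,0.03]]'|head -1; python3 f.py
```

```text
t: 44.95
t 44.95 tcp cam 1.686 r 0.0886 pull -1.71 rad -1.78 yawerr 3.2677541926259437
t: 45.25
t 45.25 tcp cam 1.805 r 0.0895 pull 3.26 rad -2.19 yawerr 2.495728137092243
t: 45.55
t 45.55 tcp cam 1.836 r 0.0896 pull 4.96 rad -1.87 yawerr 2.5963710624189673
```

```bash
python3 -m inch '[[0,-0.1,0,0.01],[0,-0.2,0,0.02]]'|head -1; python3 f.py; python3 -m inch '[[0,-0.1,0,0.01],[0,-0.2,0,0.02]]'|head -1; python3 f.py; python3 -m inch '[[0,-0.1,0,0.01],[0,-0.2,0,0.02]]'|head -1; python3 f.py
```

```text
t: 45.75
t 45.75 tcp cam 1.856 r 0.0896 pull 6.44 rad -0.42 yawerr 2.6276684313471605
t: 45.95
t 45.95 tcp cam 1.876 r 0.0896 pull 6.27 rad -2.1 yawerr 2.623338969721118
t: 46.15
t 46.15 tcp cam 1.895 r 0.0896 pull 8.82 rad -2.07 yawerr 2.5862893716314943
```

```bash
python3 -m inch '[[0,-0.1,0,0.01],[0,-0.2,0,0.02]]'|head -1; python3 f.py; python3 -m inch '[[0,-0.1,0,0.01],[0,-0.2,0,0.02]]'|head -1; python3 f.py
```

```text
t: 46.35
t 46.35 tcp cam 1.915 r 0.0896 pull 9.37 rad -3.39 yawerr 2.576970161629788
t: 46.55
t 46.55 tcp cam 1.934 r 0.0896 pull 10.15 rad -2.65 yawerr 2.5287940565915505
```

```bash
python3 -m inch '[[0,-0.1,0,0.01],[0,-0.2,0,0.02]]'|head -1; python3 f.py; python3 -m inch '[[0,0.4,0,-0.03],[0,0.7,0,-0.06],[0,1,0,-0.1],[0.03,1.3,0,-0.14],[0.06,1.6,0,-0.18],[0.08,1.9,0,-0.21]]'|head -1; python3 f.py; python3 -m inch '[[0,-0.4,0,0.04],[0,-0.8,0,0.09],[0.02,-1.2,0,0.13]]'|head -1; python3 f.py;python3 -m inch '[[0,-0.1,0,0.01],[0.01,-0.2,0,0.02],[0.02,-0.3,0,0.03]]'|head -1; python3 f.py
```

```text
t: 46.75
t 46.75 tcp cam 1.953 r 0.0896 pull 10.4 rad -1.73 yawerr 2.5075341941492866
t: 47.35
t 47.35 tcp cam 1.781 r 0.0916 pull -3.18 rad -1.87 yawerr 4.687674327769429
t: 47.65
t 47.65 tcp cam 1.881 r 0.0921 pull 9.13 rad -1.31 yawerr 2.8074061470983906
t: 47.95
t 47.95 tcp cam 1.908 r 0.0921 pull 8.1 rad -0.47 yawerr 2.770966889508969
```

```bash
python3 -m inch '[[0,-0.1,0,0.01],[0.01,-0.2,0,0.02]]'|head -1; python3 f.py; python3 -m inch '[[0,-0.1,0,0.01],[0.01,-0.2,0,0.02]]'|head -1; python3 f.py
```

```text
t: 48.15
t 48.15 tcp cam 1.926 r 0.0921 pull 10.24 rad -0.33 yawerr 2.6752421653509373
t: 48.35
t 48.35 tcp cam 1.946 r 0.092 pull 11.48 rad 0.12 yawerr 2.645704398601538
```

```bash
python3 -m inch '[[0,0.3,0,0],[0,0.6,0,0],[0,0.7,0,0],[0,0.7,0,0]]'|sed -n 1,4p; python3 f.py; python3 -m inch '[[0,0,-2.5,0],[0,0,-6,0],[0,0,-10,0],[0,0,-12,0],[0,0,-12,0]]'; python3 - <<'E'
from h import *
for c in ('scene','side','wrist'):
    snap(c,c+'9.png')
    for n in ('handle','stud','module_rear'):print(c,n,[(np.round(d['at'],4).tolist(),round(d['score'],2)) for d in manip.place_of(c,n) if abs(d['at'][0]-.61)<.08 and d['at'][1]<.12][:1])
E
```

```text
t: 48.75
tcp_pos: [0.6019, -0.1843, 0.0702]
tool_rot: [-180.0, 0.0, 92.8]
ft_force: [-0.2, -1.1, 0.5]
t 48.75 tcp cam 1.897 r 0.0927 pull -0.22 rad 1.05 yawerr -0.27800952383654476
t: 49.25
tcp_pos: [0.6037, -0.1848, 0.1947]
tool_rot: [179.6, 0.1, 92.7]
ft_force: [-0.3, -0.1, -0.5]
finger_gap: 0.0245
scene handle [([0.6012, -0.1791, 0.0724], 0.7)]
scene stud [([0.5859, -0.0572, 0.0465], 0.74)]
scene module_rear [([0.5674, 0.0655, 0.0282], 0.64)]
side handle [([0.6054, -0.1795, 0.0708], 0.86)]
side stud [([0.5903, -0.0581, 0.0473], 0.64)]
side module_rear [([0.5676, 0.0637, 0.0321], 0.61)]
wrist handle [([0.6041, -0.1822, 0.0706], 0.71)]
wrist stud [([0.5899, -0.0613, 0.0461], 0.84)]
wrist module_rear []
```

```bash
python3 -c "
from station import manip
print(manip.hand_in(),manip.state()['t'])"
```

```text
the job is handed in; nothing more can be done
the job is handed in; nothing more can be done
```

The module is docked and locked as far as my checks show. I handed it in at about 50 s, with the gripper lifted clear and touching nothing.

**What I did**
1. I swung the lever to its open end stop.
2. I pushed the module along its guides until the stud bottomed in the slot's mouth. The push rose to 13 N there, against about 3–5 N while sliding.
3. I swung the lever closed by feel, to a last pull of about 11.5 N in motion. The cameras then put the lever at about 1.87 rad.

**Checks**
- **Tightness:** after backing the lever off slightly and closing it again, the pull came back at nearly the same angle. It read 8–11.5 N on this pass and 9–10.4 N on the one before. That is why I take it to be the stop bar.
- **Stud and lever:** the pictures taken while closing show the stud's neck in the slot. After I let go, the lever stayed where I left it.

**What disagreed**
- **False rises in the pull:** the pull rose to about 15.4, 10.7 and 11.6 N at smaller angles. These rises vanished once I backed the lever off or, in the third case, pressed on the rear of the module. I think the module was slightly skewed in its guides, but I did not confirm that.
- **Over the band once:** the 15.4 N peak was above the 9–13 N band for a moment, but below the 18 N strain limit.
- **Extra push:** I pressed the module's rear once more, with up to 17.5 N, while the lever was partly closed.
- **Gap not seen:** the pictures were too coarse to show the gap between the module and the stop posts, so that rests on feel alone.

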